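# Take the twist-lock spinner cap off a fan that may be left- or right-handed

## Robot

A 6-joint arm with a two-finger parallel gripper is mounted at the origin on the work surface. World frame = base frame: x ahead of the robot, y to its left, z up, the work surface at z = 0. Lengths are in m, angles in degrees, forces in N, time in s.
With the tool pointing down it reaches from about 0.4 to 0.825 m from the base axis. Payload 7 kg.
Tool frame: the origin (TCP) lies between the finger pads; the fingertips stand 25 mm ahead of it and the grasp point (between the pads) lies 6 mm ahead of it; z points along the fingers, y is the line along which they close (so a half turn about z gives the same grasp; the last joint's range is limited). The gripper opens to 88 mm and grips with 3 to 60 N. Pads are 19 mm wide; open, the fingers measure 130 mm over their backs; the gripper's body (78 mm by 193 mm) begins 47 mm behind the grasp point.
Start: joints at [-49.612, 20.546, 0.682, 0, -70.136, -16.507], TCP at [0.273, -0.617, 0.212] pointing down, gripper open.
Joint ranges: [-176.03, 176.03], [-82.01, 121.73], [-58.28, 71.71], [-173.87, 95.51], [-174.79, -0.11], [-173.66, 173.66]. Speed limits (degrees/s): [136.94, 136.94, 172.46, 180, 180, 180].

## Interface

Orientations are given as [roll, pitch, yaw] about the fixed x, y, z axes, in that order (R = Rz(yaw) Ry(pitch) Rx(roll)).
In Python, from plant import status, optics, job gives the robot as it stands. The module is installed in compiled form; this text tells all that it offers.
- The arm moves only by the shell command python3 -m pendant FILE, which reads ROWS from the file FILE. ROWS is 1 to 8 rows, parted by semicolons, with the numbers parted by commas; each row has 5 numbers: dx, dy, dz in fractions of the full range, 1 being 0.5 m, then a turn about the tool's z in normalised numbers (1 is 60 degrees), then the finger opening in m; each row is the pose to reach, as a shift and turn from the pose commanded when the command began, along the tool's axes at that moment; what a row does not reach only later rows make up. A row lasts 1/8 s, in which the tool goes at most 0.0625 m and 10.7 degrees, less where a joint would pass 70% of its speed; a pose out of reach is approached as far as the arm can. The fingers move at their own pace and stop on an object; the grip force is fixed at half the most. Time passes only in rows, so rows that do not move let the fingers close. It prints the time, the measured TCP pose, the force, the opening and the grip force at its end. Input that does not fit is refused with a message, and nothing moves.
- status.get_obs(): the state, without advancing time (a new reading comes with each control period).
- optics.snapshot(name): name is "scene" or "top" or "wrist"; returns a dict with "frame" (480x640x3 uint8, red, green, blue), "z_map" (480x640 float32, m along the optical axis (not along the pixel's ray), 0 where there is no reading), "fovy" (degrees; the focal length in pixels is half the picture's height over the tangent of half this angle, whatever the lens; pixels are square), "cx", "cy" (the principal point, pixels), "k1" (the pictures are not rectified: a ray, as slopes to the right and down, at radius r is drawn at 1 + k1 r^2 times it, then the intrinsics apply), "R" (3x3) and "t" (3): a world point X has camera coordinates R X + t; the wrist camera has in their place "T_tool_cam" (4x4, takes a point from camera to tool coordinates, whose origin is the TCP and whose axes are the flange's). Camera axes: x right, y down, z forward; pixel columns grow to the right and rows downward; lengths in m; the calibration is good to about 2 mm. A picture is of the moment at which its call begins: read the wrist's pose just before it.
- job.close_job(): hands the job in; it is judged then, once.
The state is a dict: "clock": time; "joint_pos": joint angles; "qvel": joint speeds; "tau": joint torques, N m; "tool_pos": TCP position; "orientation": TCP orientation; "force": force on the tool from outside, world axes, zero at the start; "moment": the same for the moment, N m; "opening": finger opening in m; "gripper_force": force on a finger pad.
Only numpy, scipy, OpenCV 4.12 (cv2) and the standard library are available. Lean on these libraries where they do the work, as an engineer would, in place of code of your own. Each camera call takes 0.05 s, during which the arm holds its last target. There are 200 camera calls.

## Task

The fan on the table has to come apart for cleaning: take the knurled cap off the middle of its blades. Nobody knows whether it loosens clockwise or counter-clockwise, so try it both ways as needed, feel where it stops and never wrench it off by force; leave everything else on the table where it is. Finish while holding the cap in the gripper, upright, still and well clear of the hub, about 10 cm above it: do not put it down or let go.

Things in the scene. Friction and masses are not known exactly. Their poses are not given: they have to be found in the camera images.
- cap: the spinner cap: round, knurled, grey plastic, 40 mm in diameter, 34 mm high, about 100 g, seated on the hub; its upper 20 mm is solid with upright sides, to be gripped at any yaw. Origin at the centre of its underside, z up its axis. Twist-lock: it turns nearly freely between its stops, does not rise as it turns, has 2 mm of play up and down while locked; two lugs hidden inside lie on its x axis
- fan: the fan head without grilles, fixed on its back on the table, shaft upright and locked: white motor 100 mm in diameter, four grey blades out to 105 mm from the axis at 65 to 90 mm above the table, grey hub 60 mm in diameter, on it a collar 49 mm wide and 7 mm high round the cap's foot. Origin on the axis at table level, z up
- fan_hub (a point): centre of the hub's flat top, 105 mm above the table, where the cap's underside rests, round a 13 mm high spindle. Locked as found, the cap's x axis is within 8 degrees of this point's x axis. It lifts off once turned 60 to 90 degrees from there (aim for 75) in its loosening sense, which is hidden and varies; the other way it meets a hard stop after 10 to 35 degrees and the grip slips
- grille: bystander: round wire front grille, 218 mm in diameter, 23 mm high, lying flat; origin at the centre of its underside
- nut: bystander: plain white plastic ring nut of the grille, 68 mm in diameter, 14 mm high; origin at the centre of its underside
- screwdriver: bystander: screwdriver lying along its own x, handle to -x; origin under its middle
- mug: bystander: white mug, 80 mm in diameter, 85 mm high, handle to its +y; origin at the centre of its underside
- remote: bystander: black remote control 150 x 42 x 16 mm, long along its x; origin at the centre of its underside
- pot: bystander: small terracotta pot with a succulent, 76 mm in diameter, about 95 mm high; origin at the centre of its underside

How it is judged:
By the outcome, as a careful person would: the job done as asked, in the order asked, and still so for the second after the job is handed in, while the arm keeps its last pose, push and grip.
It also fails if it takes over 51 s, if anything falls off the work surface, if the arm or the gripper's body presses on something with over 40 N, if the wrist force passes 120 N, or if a joint passes its speed limit or range.

## Working session

There is one attempt and no reset: what is moved stays moved. The work goes in short steps, Python scripts to look and compute and a shell command to move; the robot and the scene stay as the last step left them, time stands still between calls to the robot, and variables do not carry over. Pictures are saved under pics/ and viewed, at most 10 in all, crops included, and the job is handed in when it is done.

```bash
mkdir -p pics; cat > h.py <<'E'
import numpy as np, cv2
from plant import status, optics
def snap(n):
    o=status.get_obs(); return optics.snapshot(n),o
def cloud(s):
    h,w=s["z_map"].shape; f=h/2/np.tan(np.radians(s["fovy"]/2))
    K=np.array([[f,0,s["cx"]],[0,f,s["cy"]],[0,0,1.]])
    u,v=np.meshgrid(np.arange(w),np.arange(h))
    p=np.stack([u,v],-1).reshape(-1,1,2).astype(float)
    r=cv2.undistortPoints(p,K,np.array([s["k1"],0,0,0.])).reshape(h,w,2)
    z=s["z_map"][...,None]
    P=np.concatenate([r*z,z],-1)
    return (P-s["t"])@s["R"] if "R" in s else P
E
python3 - <<'E'
from h import *
for n in("top","scene"):
    s,o=snap(n); cv2.imwrite(f"pics/{n}.png",s["frame"][...,::-1]); np.save(n+".npy",cloud(s)); print(n,s["fovy"],s["k1"],s["t"])
    P=cloud(s); m=(s["z_map"]>0)
    for a,b in((.1,.108),(.109,.115),(.13,.145)):
        k=m&(P[...,2]>a)&(P[...,2]<b); print(a,k.sum(),np.median(P[k],0), np.ptp(P[k],axis=0))
print(o)
E
```

```text
top 49.316071166773675 -0.11844479642401443 [0.00760216 0.55647592 0.98165767]
0.1 529 [0.76101055 0.05161839 0.10407787] [0.41657521 1.18082295 0.0079121 ]
0.109 371 [ 0.79740162 -0.4371965   0.11224607] [0.4316506  1.18322091 0.00591568]
0.13 631 [0.621041   0.07692434 0.13760472] [0.36932088 1.19620344 0.01489664]
scene 53.786759759799175 -0.09958401406349528 [-0.16943613 -0.37006982  1.50661747]
0.1 669 [0.63010069 0.04508325 0.10394359] [1.14092109 1.97966765 0.00797287]
0.109 519 [0.74334822 0.01868743 0.11196233] [1.13945009 1.97884881 0.00597538]
0.13 892 [0.60284204 0.07691123 0.13677165] [1.03935266 1.99933249 0.01494688]
{'clock': 0.05, 'joint_pos': array([-4.96122504e+01,  2.05882840e+01,  6.34409107e-01, -1.76155282e-02,
       -7.01349700e+01, -1.65060521e+01]), 'qvel': array([ 0.00330761, -0.03217312, -0.02907809,  0.06880156, -0.05929396,
       -0.00270913]), 'tau': array([-3.45369030e-03, -5.84666848e+01,  2.94059211e+01,  7.02594325e+00,
        1.02929038e-02, -5.33559739e-05]), 'tool_pos': array([ 0.27302612, -0.61677569,  0.21117097]), 'orientation': array([ 1.79910111e+02, -9.36689408e-03, -1.56124294e+02]), 'force': array([-0.90954496,  0.29279328,  0.42811006]), 'moment': array([ 0.02590264, -0.03842386, -0.00447454]), 'gripper_force': 0.0, 'opening': 0.08780139445369266}
```

View pics/top.png

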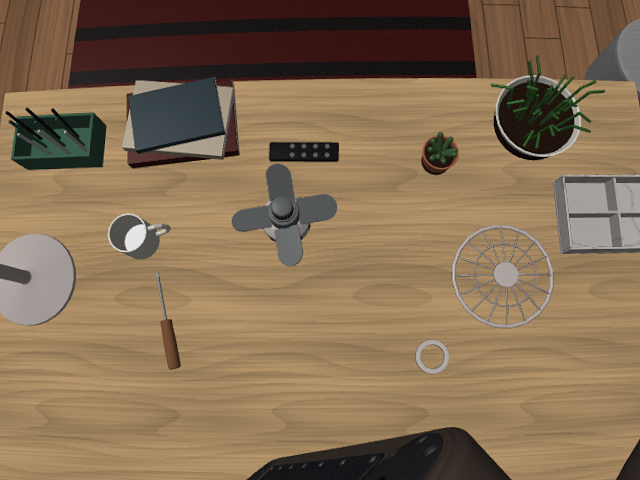

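View pics/scene.png

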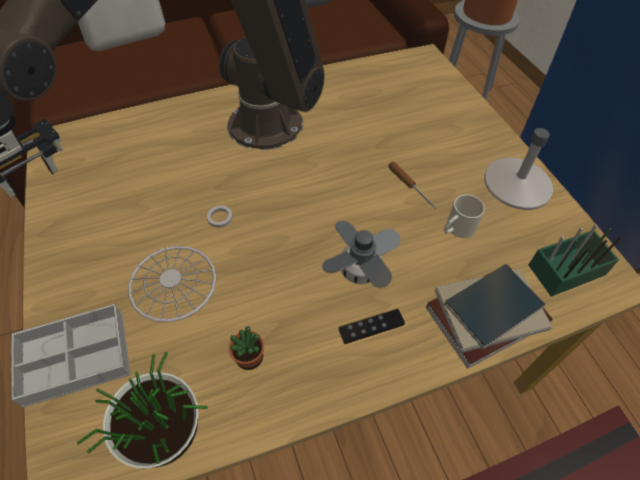

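The top view shows the fan with its cap at (282,208). In the scene view the cap top is at (364,240). Nothing tall stands within about 12 cm of the fan.

```bash
python3 - <<'E'
from h import *
for n,(u,v) in(("top",(282,208)),("scene",(364,242))):
    P=np.load(n+".npy"); Q=P[v-45:v+45,u-45:u+45].reshape(-1,3)
    for a,b in((.06,.095),(.1,.108),(.109,.115),(.13,.136),(.136,.143)):
        k=Q[(Q[:,2]>a)&(Q[:,2]<b)]
        if len(k)>3:
            print(n,a,len(k),np.median(k,0).round(4),k.min(0).round(3),k.max(0).round(3),cv2.minEnclosingCircle(k[:,:2].astype(np.float32)))
E
cat > tgt.py <<'E'
import sys
from h import *
from scipy.spatial.transform import Rotation as R
o=status.get_obs(); M=R.from_euler('xyz',o['orientation'],degrees=True)
print('tool delta',M.inv().apply(np.array(list(map(float,sys.argv[1:4])))-o['tool_pos']).round(4),o['tool_pos'].round(4),o['orientation'].round(2),o['joint_pos'].round(1),o['clock'])
E
python3 tgt.py 0.60 0.077 0.24
```

```text
top 0.06 3013 [0.6143 0.0709 0.0796] [ 0.534 -0.014  0.06 ] [0.718 0.164 0.095] ((0.6219461560249329, 0.07330787926912308), 0.09572113305330276)
top 0.1 229 [0.5991 0.063  0.1041] [0.583 0.04  0.1  ] [0.643 0.1   0.108] ((0.6134387254714966, 0.06983736902475357), 0.03012850508093834)
top 0.109 80 [0.6013 0.0616 0.1119] [0.585 0.046 0.109] [0.639 0.095 0.115] ((0.6121526956558228, 0.06898459792137146), 0.02772713266313076)
top 0.13 78 [0.6056 0.0682 0.1348] [0.594 0.05  0.13 ] [0.634 0.091 0.136] ((0.614000678062439, 0.07015611231327057), 0.02049371972680092)
top 0.136 288 [0.614  0.0698 0.1385] [0.595 0.05  0.136] [0.632 0.089 0.143] ((0.6143178939819336, 0.06936059892177582), 0.019917309284210205)
scene 0.06 2101 [0.6251 0.066  0.0792] [ 0.509 -0.038  0.06 ] [0.718 0.17  0.095] ((0.6140578389167786, 0.0659264549612999), 0.10565995424985886)
scene 0.1 135 [0.6319 0.0533 0.104 ] [0.589 0.036 0.1  ] [0.645 0.094 0.108] ((0.6172339916229248, 0.06467924267053604), 0.029976101592183113)
scene 0.109 76 [0.629  0.0548 0.1114] [0.597 0.042 0.109] [0.639 0.087 0.115] ((0.6162304878234863, 0.06418599933385849), 0.02446264773607254)
scene 0.13 57 [0.6254 0.0615 0.1346] [0.595 0.044 0.13 ] [0.636 0.086 0.136] ((0.6144456267356873, 0.06469162553548813), 0.021433938294649124)
scene 0.136 166 [0.6162 0.0638 0.1382] [0.598 0.046 0.136] [0.634 0.084 0.143] ((0.6164591908454895, 0.06509874016046524), 0.020176401361823082)
tool delta [-0.5798  0.5022 -0.0281] [ 0.273  -0.6168  0.2112] [ 1.7991e+02 -1.0000e-02 -1.5613e+02] [-49.6  20.6   0.6  -0.  -70.1 -16.5] 0.1
```

The rows are not in the units I measure in: shifts go in shares of 0.5 m and turns go in shares of 60 degrees. I convert before sending: -0.3 m / 0.5 = -0.6, -0.028 m / 0.5 = -0.056.

```bash
echo '-0.6,0.5,-0.056,0,0.088;-0.6,0.5,-0.056,0,0.088;-0.6,0.5,-0.056,0,0.088;-0.6,0.5,-0.056,0,0.088;-0.6,0.5,-0.056,0,0.088;-0.6,0.5,-0.056,0,0.088;-0.6,0.5,-0.056,0,0.088' > rows.txt && python3 -m pendant rows.txt; python3 tgt.py 0.615 0.067 0.24
```

```text
clock: 0.98
tool_pos: [0.4475, -0.2644, 0.2404]
orientation: [-180.0, 0.0, -155.9]
force: [0.5, -0.6, 0.6]
opening: 0.0876
gripper_force: 0.0
tool delta [-0.2881  0.2342  0.0006] [ 0.4475 -0.2644  0.2404] [-1.8000e+02  4.0000e-02 -1.5592e+02] [ -8.9   4.7 -16.1  -0.  -69.1 -57. ] 0.975
```

To row units: -0.288 m / 0.5 = -0.576, 0.234 m / 0.5 = 0.468, -60 degrees / 60 = -1.

```bash
echo '-0.576,0.468,0,-1,0.088;-0.576,0.468,0,-1,0.088;-0.576,0.468,0,-1,0.088;-0.576,0.468,0,-1,0.088;-0.576,0.468,0,-1,0.088;-0.576,0.468,0,-1,0.088;-0.576,0.468,0,-1,0.088;-0.576,0.468,0,-1,0.088' > rows.txt && python3 -m pendant rows.txt
python3 tgt.py 0.615 0.067 0.141
python3 - <<'E'
from h import *
from scipy.spatial.transform import Rotation as R
s,o=snap("wrist"); cv2.imwrite("pics/w1.png",s["frame"][...,::-1])
T=s["T_tool_cam"]; M=R.from_euler('xyz',o['orientation'],degrees=True).as_matrix()
P=cloud(s)@T[:3,:3].T+T[:3,3]; P=P@M.T+o['tool_pos']; np.save("w1.npy",P)
Q=P[s["z_map"]>0]
Q=Q[np.hypot(Q[:,0]-.615,Q[:,1]-.067)<.04]
for a,b in((.1,.108),(.109,.115),(.134,.143)):
    k=Q[(Q[:,2]>a)&(Q[:,2]<b)]
    if len(k)>3: print(a,len(k),np.median(k,0).round(4),cv2.minEnclosingCircle(k[:,:2].astype(np.float32)))
E
```

```text
clock: 1.98
tool_pos: [0.6147, 0.0631, 0.2392]
orientation: [179.9, -0.0, -96.1]
force: [-0.5, -1.6, -0.9]
opening: 0.0877
gripper_force: 0.0
tool delta [-0.004  -0.0001  0.0982] [0.6147 0.0631 0.2392] [ 1.7991e+02 -5.0000e-02 -9.6140e+01] [ 23.9  14.4  -4.5  -0.  -71.2 -30.1] 1.975
0.1 834 [0.6132 0.0514 0.1049] ((0.6158713102340698, 0.06674093008041382), 0.03001040779054165)
0.109 375 [0.6138 0.0513 0.112 ] ((0.615766704082489, 0.06663496792316437), 0.024416230618953705)
0.134 1764 [0.6157 0.0655 0.1388] ((0.6159478425979614, 0.06661762297153473), 0.020653478801250458)
```

View pics/w1.png

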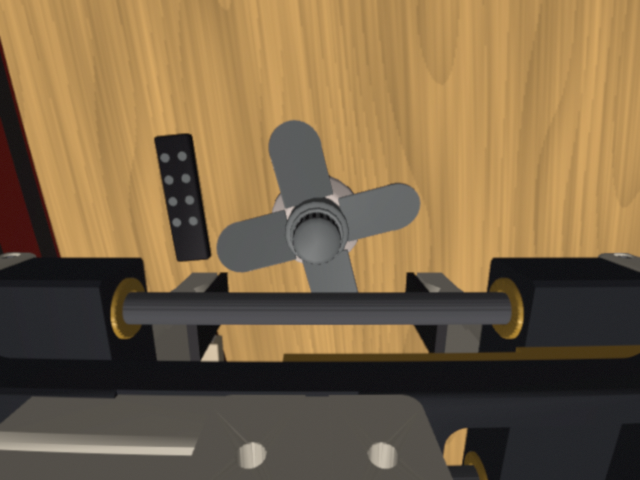

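The wrist view shows the cap at (317,238), between the open fingers. The measured axis is (0.6158, 0.0667), consistent across the hub, collar and cap circles, and the top is at z 0.139. I'll descend.

To row units: 0.098 m / 0.5 = 0.196, -0.0037 m / 0.5 = -0.0074.

```bash
echo '-0.0074,-0.0014,0.1,0,0.088;-0.0074,-0.0014,0.16,0,0.088;-0.0074,-0.0014,0.196,0,0.088;-0.0074,-0.0014,0.196,0,0.088;-0.0074,-0.0014,0.196,0,0.088' > rows.txt && python3 -m pendant rows.txt; python3 tgt.py 0.6158 0.0667 0.141
```

```text
clock: 2.65
tool_pos: [0.6166, 0.0663, 0.1433]
orientation: [-179.9, 0.0, -96.2]
force: [-0.2, -0.9, 0.5]
opening: 0.088
gripper_force: 0.0
tool delta [-0.0003  0.0008  0.0023] [0.6166 0.0663 0.1433] [-1.7991e+02  3.0000e-02 -9.6170e+01] [ 24.2  18.3 -12.    0.  -59.6 -30.4] 2.65
```

To row units: 0.0015 m / 0.5 = 0.003.

```bash
echo '0,0,0.003,0,0.06;0,0,0.003,0,0.036;0,0,0.003,0,0.036;0,0,0.003,0,0.036;0,0,0.003,0,0.036;0,0,0.003,0,0.036;0,0,0.003,0,0.036;0,0,0.003,0,0.036' > rows.txt && python3 -m pendant rows.txt; python3 tgt.py 0.6158 0.0667 0.141; python3 -c "
from h import *;o=status.get_obs();print(o['force'],o['moment'],o['gripper_force'])"
```

```text
clock: 3.65
tool_pos: [0.6161, 0.067, 0.1405]
orientation: [180.0, -0.0, -96.1]
force: [1.0, 0.3, 0.2]
opening: 0.0361
gripper_force: 0.0
tool delta [ 0.0003  0.0002 -0.0005] [0.6161 0.067  0.1405] [180.    -0.   -96.12] [ 24.2  18.5 -12.2   0.  -59.3 -30.4] 3.65
[0.9674026  0.2912127  0.23619717] [0.01695655 0.04538351 0.01847579] 0.0
```

```bash
echo '0,0,0,0,0.03;0,0,0,0,0.03;0,0,0,0,0.03;0,0,0,0,0.03' > rows.txt && python3 -m pendant rows.txt; python3 -c "
from h import *;o=status.get_obs();print(o['force'],o['moment'],o['gripper_force'],o['opening'])
s,o=snap('wrist'); cv2.imwrite('pics/w2.png',s['frame'][...,::-1])"
```

```text
clock: 4.15
tool_pos: [0.616, 0.067, 0.1406]
orientation: [-180.0, 0.0, -96.1]
force: [-0.1, -0.2, -0.4]
opening: 0.0299
gripper_force: 0.0
[-0.05234182 -0.19975032 -0.42387031] [0.03076285 0.13042942 0.07182142] 0.0 0.029909113329501965
```

View pics/w2.png

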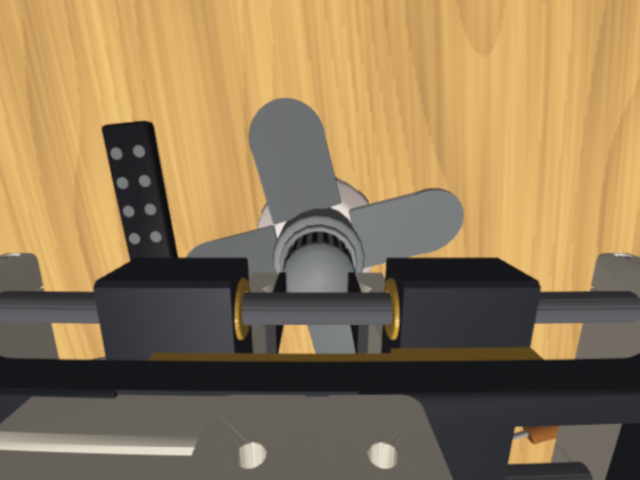

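```bash
python3 - <<'E'
from h import *
from scipy.spatial.transform import Rotation as R
s,o=snap("wrist"); T=s["T_tool_cam"]; print(T.round(3))
M=R.from_euler('xyz',o['orientation'],degrees=True).as_matrix()
Pt=cloud(s)@T[:3,:3].T+T[:3,3]; P=Pt@M.T+o['tool_pos']
for v,u in((265,320),(280,320),(290,320),(245,320),(285,265),(285,270),(285,276),(290,355),(290,362),(290,375),(335,265),(335,370),(270,285),(270,352)): print(u,v,s["z_map"][v,u].round(4),"tool",Pt[v,u].round(4),"world",P[v,u].round(4))
f=cv2.resize(s["frame"][190:370,200:440],None,fx=3,fy=3,interpolation=2); cv2.imwrite("pics/w3.png",f[...,::-1])
E
```

```text
[[ 0.001 -0.97  -0.243  0.066]
 [ 1.     0.001  0.001 -0.001]
 [-0.    -0.243  0.97  -0.173]
 [ 0.     0.     0.     1.   ]]
320 265 0.1841 tool [0.0081 0.0011 0.0024] world [0.6141 0.0591 0.1382]
320 280 0.1847 tool [0.     0.0011 0.001 ] world [0.6149 0.0671 0.1396]
320 290 0.1868 tool [-0.006   0.0012  0.0016] world [0.6155 0.0732 0.139 ]
320 245 0.1838 tool [0.0187 0.0011 0.0048] world [0.613  0.0486 0.1358]
265 285 0.1462 tool [ 0.0116 -0.0229 -0.0358] world [0.6376 0.0531 0.1764]
270 285 0.1469 tool [ 0.0113 -0.0208 -0.0351] world [0.6356 0.0535 0.1757]
276 285 0.1497 tool [ 0.0103 -0.0186 -0.0325] world [0.6334 0.0548 0.1731]
355 290 0.1448 tool [ 0.0101  0.0156 -0.0376] world [0.5994 0.0587 0.1782]
362 290 0.1486 tool [ 0.0086  0.0191 -0.0341] world [0.5961 0.0605 0.1747]
375 290 0.1407 tool [ 0.0117  0.0234 -0.0415] world [0.5915 0.0579 0.1821]
265 335 0.1245 tool [ 0.0018 -0.0197 -0.0606] world [0.6354 0.0631 0.2012]
370 335 0.119 tool [ 0.0046  0.018  -0.0655] world [0.5977 0.0643 0.2061]
285 270 0.1859 tool [ 0.0049 -0.018   0.0035] world [0.6334 0.0603 0.1371]
352 270 0.1861 tool [0.0049 0.0187 0.0037] world [0.597  0.0642 0.1369]
```

View pics/w3.png

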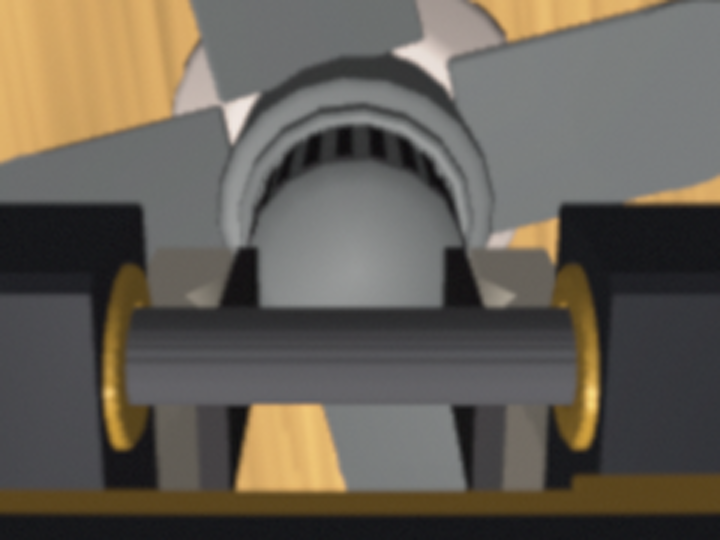

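The fingers flank the cap near (280,285) and (357,285) with no contact force yet, so I'll keep closing.

```bash
echo '0,0,0,0,0.0;0,0,0,0,0.0;0,0,0,0,0.0;0,0,0,0,0.0' > rows.txt && python3 -m pendant rows.txt; python3 -c "
from h import *;o=status.get_obs();print(o['force'],o['moment'],o['gripper_force'],o['opening'])"
```

```text
clock: 4.75
tool_pos: [0.616, 0.067, 0.1405]
orientation: [180.0, -0.0, -96.1]
force: [0.8, -0.4, 0.0]
opening: 0.001
gripper_force: 0.0
[ 0.75822065 -0.39865565  0.04355966] [0.02781455 0.07819964 0.00367037] 0.0 0.0009932369993703738
```

```bash
python3 - <<'E'
from h import *
s,o=snap("wrist"); a=cv2.resize(s["frame"][150:390,160:480],(640,480))
cv2.imwrite("pics/w4.png",a[...,::-1])
s,o=snap("scene"); b=cv2.resize(s["frame"][160:300,280:460],(720,560),interpolation=2); cv2.imwrite("pics/s2.png",b[...,::-1])
E
```

```text
(no output)
```

View pics/w4.png

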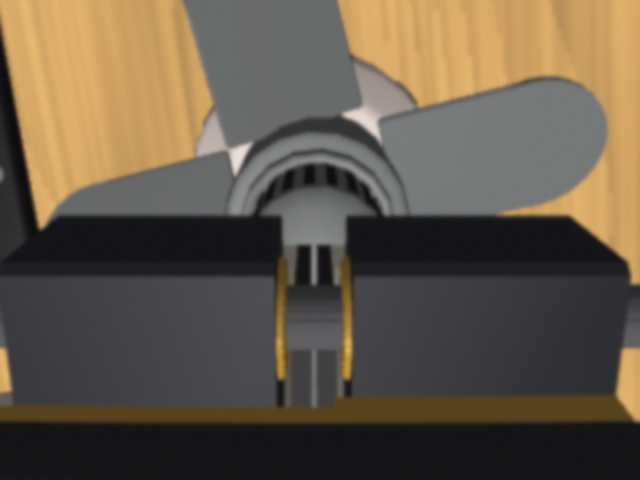

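View pics/s2.png

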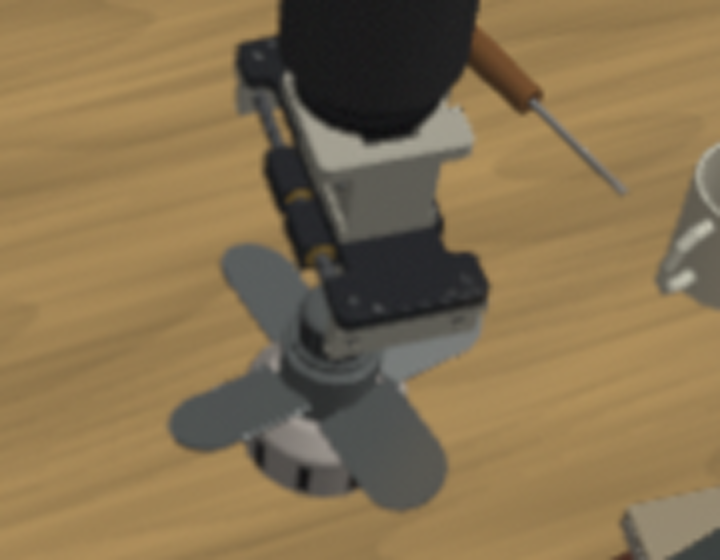

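The closed fingers sit beside or above the cap rather than on it: in the scene crop, the gripper is right of the cap, around (400,300). I'll measure the finger position from depth.

```bash
python3 - <<'E'
from h import *
from scipy.spatial.transform import Rotation as R
s,o=snap("scene"); P=cloud(s)
print(o['tool_pos'],o['opening'])
for v in range(214,258,3): print(v,[tuple((P[v,u]*1000).astype(int)) for u in range(350,404,6)])
s,o=snap("wrist"); T=s["T_tool_cam"]; Pt=cloud(s)@T[:3,:3].T+T[:3,3]
print("wrist tool coords")
for v in range(240,350,8): print(v,[tuple((Pt[v,u]*1000).astype(int)) for u in (290,305,312,317,322,330,345)])
E
```

```text
[0.61603994 0.06696668 0.14054944] 0.00011852360220463657
214 [(np.int64(616), np.int64(26), np.int64(235)), (np.int64(626), np.int64(34), np.int64(243)), (np.int64(645), np.int64(37), np.int64(263)), (np.int64(663), np.int64(41), np.int64(282)), (np.int64(663), np.int64(54), np.int64(276)), (np.int64(665), np.int64(66), np.int64(274)), (np.int64(667), np.int64(79), np.int64(271)), (np.int64(478), np.int64(221), np.int64(-1)), (np.int64(484), np.int64(236), np.int64(0))]
217 [(np.int64(616), np.int64(26), np.int64(225)), (np.int64(633), np.int64(31), np.int64(243)), (np.int64(651), np.int64(35), np.int64(262)), (np.int64(663), np.int64(42), np.int64(273)), (np.int64(665), np.int64(54), np.int64(269)), (np.int64(666), np.int64(67), np.int64(265)), (np.int64(667), np.int64(80), np.int64(261)), (np.int64(486), np.int64(217), np.int64(-2)), (np.int64(491), np.int64(233), np.int64(-4))]
220 [(np.int64(458), np.int64(105), np.int64(-1)), (np.int64(640), np.int64(28), np.int64(242)), (np.int64(653), np.int64(35), np.int64(255)), (np.int64(663), np.int64(43), np.int64(262)), (np.int64(667), 
[... 8931 characters left out ...]
64(2), np.int64(-100)), (np.int64(28), np.int64(5), np.int64(-104))]
336 [(np.int64(26), np.int64(-6), np.int64(-104)), (np.int64(4), np.int64(-4), np.int64(-66)), (np.int64(1), np.int64(-2), np.int64(-60)), (np.int64(-71), np.int64(0), np.int64(67)), (np.int64(1), np.int64(1), np.int64(-60)), (np.int64(23), np.int64(2), np.int64(-99)), (np.int64(26), np.int64(5), np.int64(-105))]
344 [(np.int64(24), np.int64(-6), np.int64(-104)), (np.int64(1), np.int64(-4), np.int64(-67)), (np.int64(-1), np.int64(-2), np.int64(-60)), (np.int64(-79), np.int64(0), np.int64(68)), (np.int64(-1), np.int64(1), np.int64(-61)), (np.int64(10), np.int64(3), np.int64(-81)), (np.int64(24), np.int64(5), np.int64(-104))]
```

```bash
echo '0,0,0,0,0.088;0,0,0,0,0.088;0,0,0,0,0.088;0,0,0,0,0.088;0,0,0,0,0.088' > rows.txt && python3 -m pendant rows.txt; python3 - <<'E'
from h import *
s,o=snap("wrist"); T=s["T_tool_cam"]; Pt=cloud(s)@T[:3,:3].T+T[:3,3]
print(o['tool_pos'],o['opening'],o['joint_pos'])
for u in list(range(196,232,4))+list(range(400,440,4)):
    c=Pt[240:330,u]; k=(np.abs(c[:,0])<.02)&(c[:,2]<.0)&(np.abs(c[:,1])<.07)
    if k.any(): i=np.argmax(np.where(k,c[:,2],-9)); print(u,240+i,c[i].round(4))
E
```

```text
clock: 5.58
tool_pos: [0.6161, 0.067, 0.1405]
orientation: [180.0, 0.0, -96.1]
force: [0.2, 0.2, -0.6]
opening: 0.0446
gripper_force: 0.0
[0.61606124 0.06703265 0.14053754] 0.044641666528186075 [ 2.42387369e+01  1.84569353e+01 -1.21979161e+01 -9.66112531e-04
 -5.93456344e+01 -3.03541222e+01]
224 290 [ 0.0116 -0.0391 -0.0415]
228 284 [ 0.0115 -0.0392 -0.0346]
400 277 [ 0.0118  0.0374 -0.0262]
404 283 [ 0.0115  0.0376 -0.033 ]
408 288 [ 0.012   0.0375 -0.04  ]
412 325 [ 0.0199  0.0259 -0.0869]
```

```bash
echo '0,0,0,0,0.088;0,0,0,0,0.088;0,0,0,0,0.088;0,0,0,0,0.088;0,0,0,0,0.088' > rows.txt && python3 -m pendant rows.txt; python3 - <<'E'
from h import *
s,o=snap("wrist"); T=s["T_tool_cam"]; Pt=cloud(s)@T[:3,:3].T+T[:3,3]
print(o['tool_pos'],o['opening'])
for u in list(range(170,240,3))+list(range(390,460,3)):
    c=Pt[240:330,u]; k=(np.abs(c[:,0])<.014)&(c[:,2]<.03)&(np.abs(c[:,1])<.07)&(np.abs(c[:,1])>.03)
    if k.any(): i=np.argmax(np.where(k,c[:,2],-9)); print(u,240+i,c[i].round(4))
E
```

```text
clock: 6.25
tool_pos: [0.6161, 0.067, 0.1406]
orientation: [-180.0, 0.0, -96.1]
force: [0.2, -0.9, 0.1]
opening: 0.0872
gripper_force: 0.0
[0.61606134 0.0670012  0.14057706] 0.08721328784144902
170 324 [ 0.0116 -0.0493 -0.071 ]
173 290 [ 0.0117 -0.0602 -0.042 ]
176 288 [ 0.0116 -0.06   -0.0394]
179 286 [ 0.011  -0.0602 -0.0358]
182 282 [ 0.0115 -0.0602 -0.0323]
185 279 [ 0.0115 -0.0603 -0.0285]
188 277 [ 0.0116 -0.0597 -0.0263]
191 274 [ 0.0114 -0.0601 -0.0214]
194 272 [ 0.0116 -0.0594 -0.0193]
197 272 [ 0.0118 -0.0578 -0.0197]
200 272 [ 0.0116 -0.0564 -0.0194]
203 272 [ 0.0112 -0.0554 -0.0182]
206 272 [ 0.0118 -0.0534 -0.0199]
209 272 [ 0.0116 -0.0522 -0.0191]
212 272 [ 0.0113 -0.051  -0.0184]
215 272 [ 0.0114 -0.0495 -0.0186]
218 276 [ 0.0099 -0.0478 -0.0199]
221 272 [ 0.0105 -0.0473 -0.016 ]
224 272 [ 0.0098 -0.0465 -0.014 ]
227 273 [ 0.0094 -0.0449 -0.0144]
405 285 [ 0.0031  0.0434 -0.0142]
408 272 [ 0.0102  0.0442 -0.0149]
411 272 [ 0.0104  0.0455 -0.0154]
414 273 [ 0.0107  0.0463 -0.0177]
417 272 [ 0.0113  0.0477 -0.0179]
420 272 [ 0.0115  0.0489 -0.0186]
423 272 [ 0.0118  0.0501 -0.0194]
426 272 [ 0.0117  0.0516 -0.0192]
429 272 [ 0.0112  0.0536 -0.0177]
432 272 [ 0.0117  0.0545 -0.0192]
435 272 [ 0.0115  0.0562 -0.0186]
438 272 [ 0.0115  0.0576 -0.0187]
441 273 [ 0.012   0.058  -0.0215]
444 276 [ 0.0117  0.0583 -0.0246]
447 279 [ 0.0119  0.0579 -0.0293]
450 281 [ 0.0115  0.0588 -0.0308]
453 284 [ 0.0117  0.0586 -0.0348]
456 287 [ 0.0118  0.0584 -0.0385]
459 289 [ 0.0119  0.0586 -0.0412]
```

The wrist depth places the fingertips 14.5 mm behind the reported TCP, not 25 mm ahead, so the real tool sits about 39 mm higher than reported. The fingers therefore closed above the cap. I'll go down 39 mm, to tips at z of about 0.116.

To row units: 0.039 m / 0.5 = 0.078, 0.036 m / 0.5 = 0.072.

```bash
echo '0,0,0.03,0,0.088;0,0,0.056,0,0.088;0,0,0.072,0,0.088;0,0,0.078,0,0.088;0,0,0.078,0,0.088' > rows.txt && python3 -m pendant rows.txt; python3 - <<'E'
from h import *
from scipy.spatial.transform import Rotation as R
s,o=snap("wrist"); T=s["T_tool_cam"]; Pt=cloud(s)@T[:3,:3].T+T[:3,3]
M=R.from_euler('xyz',o['orientation'],degrees=True).as_matrix()
print(o['tool_pos'],o['force'])
k=(s["z_map"]>0)&(np.hypot(Pt[...,0],Pt[...,1])<.03)&(Pt[...,2]<-.03)&(Pt[...,2]>-.05)
Q=Pt[k]; print(len(Q),Q.min(0),Q.max(0),cv2.minEnclosingCircle(Q[:,:2].astype(np.float32)))
E
```

```text
clock: 6.92
tool_pos: [0.6161, 0.067, 0.1014]
orientation: [180.0, -0.0, -96.1]
force: [0.2, -0.1, -0.2]
opening: 0.0877
gripper_force: 0.0
[0.61607776 0.06698155 0.1013684 ] [ 0.2272782  -0.11972648 -0.15593809]
3319 [-0.02061581 -0.01856657 -0.03987573] [ 0.02092822  0.01904565 -0.03000383] ((0.0001644186268094927, 0.0004539400397334248), 0.02101827785372734)
```

Cap centred to within 0.5 mm and its top about 23 mm above the tips. I'll close.

```bash
echo '0,0,0,0,0.03;0,0,0,0,0.03;0,0,0,0,0.03;0,0,0,0,0.03;0,0,0,0,0.03;0,0,0,0,0.03;0,0,0,0,0.03' > rows.txt && python3 -m pendant rows.txt; python3 tgt.py .616 .067 .1014
```

```text
clock: 7.85
tool_pos: [0.616, 0.067, 0.1016]
orientation: [180.0, -0.0, -96.1]
force: [-0.1, -0.2, 1.0]
opening: 0.0394
gripper_force: 30.0
tool delta [-0.      0.      0.0002] [0.616  0.067  0.1016] [180.    -0.   -96.12] [ 24.2  20.5 -14.8   0.  -54.7 -30.4] 7.85
```

To row units: -9 degrees / 60 = -0.15.

```bash
python3 -c "
from h import *;print(status.get_obs()['moment'])"; echo '0,0,0,-0.05,0.03;0,0,0,-0.1,0.03;0,0,0,-0.15,0.03;0,0,0,-0.15,0.03' > rows.txt && python3 -m pendant rows.txt;python3 -c "
from h import *;print(status.get_obs()['moment'])"; echo '0,0,0,-0.05,0.03;0,0,0,-0.05,0.03' > rows.txt && python3 -m pendant rows.txt;python3 -c "
from h import *;print(status.get_obs()['moment'])"
```

```text
[0.04286034 0.2488716  0.02015727]
clock: 8.35
tool_pos: [0.6161, 0.067, 0.1016]
orientation: [-180.0, -0.0, -87.1]
force: [0.2, -0.1, -0.1]
opening: 0.0392
gripper_force: 30.0
[-0.01295419  0.08707508 -0.00705444]
clock: 8.6
tool_pos: [0.6161, 0.067, 0.1016]
orientation: [-180.0, -0.0, -84.2]
force: [0.7, -0.1, 0.4]
opening: 0.0392
gripper_force: 30.0
[-0.01573675  0.09525599 -0.00241253]
```

To row units: -3 degrees / 60 = -0.05.

```bash
echo '0,0,0,-0.05,0.03;0,0,0,-0.05,0.03' > rows.txt && python3 -m pendant rows.txt;python3 -c "
from h import *;print(status.get_obs()['moment'])"; echo '0,0,0,-0.05,0.03;0,0,0,-0.05,0.03' > rows.txt && python3 -m pendant rows.txt;python3 -c "
from h import *;print(status.get_obs()['moment'])"
```

```text
clock: 8.85
tool_pos: [0.6161, 0.067, 0.1016]
orientation: [-180.0, 0.0, -81.2]
force: [-0.4, 0.1, -0.3]
opening: 0.039
gripper_force: 30.0
[-0.02159381  0.11851197 -0.04179408]
clock: 9.1
tool_pos: [0.616, 0.0667, 0.1016]
orientation: [180.0, -0.0, -78.2]
force: [-0.1, -1.6, -0.4]
opening: 0.0391
gripper_force: 30.0
[-7.02635469e-01  4.21959976e-02 -2.96175655e-04]
```

To row units: -3 degrees / 60 = -0.05.

```bash
for i in 1 2 3; do echo '0,0,0,-0.05,0.03;0,0,0,-0.05,0.03' > rows.txt && python3 -m pendant rows.txt | sed -n '2,4p';python3 -c "
from h import *;print(status.get_obs()['moment'])"; done
```

```text
tool_pos: [0.6159, 0.0664, 0.1016]
orientation: [180.0, -0.0, -75.3]
force: [0.2, -4.5, 0.9]
[-1.58584313e+00 -8.69027109e-05 -8.16094607e-02]
tool_pos: [0.6159, 0.0661, 0.1016]
orientation: [180.0, -0.0, -72.3]
force: [0.2, -5.4, 2.7]
[-2.1024166  -0.09290778 -0.36687218]
tool_pos: [0.6157, 0.0664, 0.1016]
orientation: [179.9, -0.0, -69.3]
force: [-0.6, -5.0, 2.7]
[-1.9395292   0.39811392 -0.6180459 ]
```

Turning counter-clockwise, Mz rises from about 0 at 18° to −0.62 at 27°, so that is the hard stop. I'll reverse to clockwise.

To row units: 35 degrees / 60 = 0.5833.

```bash
for i in 1; do echo '0,0,0,0.0833,0.03;0,0,0,0.1667,0.03;0,0,0,0.25,0.03;0,0,0,0.3333,0.03;0,0,0,0.4167,0.03;0,0,0,0.5,0.03;0,0,0,0.5833,0.03;0,0,0,0.5833,0.03' > rows.txt && python3 -m pendant rows.txt | sed -n '2,4p';python3 -c "
from h import *;print(status.get_obs()['moment'])"; done
echo '0,0,0,0.0667,0.03;0,0,0,0.1333,0.03;0,0,0,0.2,0.03;0,0,0,0.2,0.03' > rows.txt && python3 -m pendant rows.txt | sed -n '2,4p';python3 -c "
from h import *;print(status.get_obs()['moment'])"
echo '0,0,0,0.0667,0.03;0,0,0,0.1333,0.03;0,0,0,0.2,0.03;0,0,0,0.2,0.03' > rows.txt && python3 -m pendant rows.txt | sed -n '2,4p';python3 -c "
from h import *;print(status.get_obs()['moment'])"
```

```text
tool_pos: [0.6163, 0.0677, 0.1016]
orientation: [-180.0, 0.0, -104.2]
force: [0.5, 0.8, 0.2]
[ 0.29178145  0.12120755 -0.04753035]
tool_pos: [0.6162, 0.0674, 0.1016]
orientation: [-180.0, 0.0, -116.0]
force: [-0.8, 0.2, 0.8]
[ 0.17116468  0.22861779 -0.04943486]
tool_pos: [0.6162, 0.0673, 0.1016]
orientation: [-180.0, 0.0, -128.0]
force: [-0.5, -0.0, 1.0]
[0.06789416 0.10398154 0.04367317]
```

To row units: 13 degrees / 60 = 0.2167.

```bash
for i in 1 2 3; do echo '0,0,0,0.0667,0.03;0,0,0,0.1333,0.03;0,0,0,0.2,0.03;0,0,0,0.2167,0.03' > rows.txt && python3 -m pendant rows.txt | sed -n '2,4p';python3 -c "
from h import *;print(status.get_obs()['moment'])"; done
```

```text
tool_pos: [0.616, 0.0672, 0.1016]
orientation: [180.0, 0.0, -141.0]
force: [-0.4, 0.6, 1.0]
[0.1884157  0.32081442 0.00583908]
tool_pos: [0.6161, 0.0672, 0.1016]
orientation: [180.0, 0.0, -154.0]
force: [-1.5, 0.9, 1.5]
[0.27609712 0.28186055 0.02173827]
tool_pos: [0.6161, 0.0671, 0.1016]
orientation: [180.0, 0.0, -167.0]
force: [-0.6, 0.8, 1.1]
[ 0.21955475  0.14787879 -0.00792598]
```

The cap turns freely to 71° clockwise, plus a few degrees of slip from the stop. I'll test a gentle lift.

To row units: -0.003 m / 0.5 = -0.006, -0.002 m / 0.5 = -0.004.

```bash
echo '0,0,-0.002,0,0.03;0,0,-0.004,0,0.03;0,0,-0.006,0,0.03;0,0,-0.006,0,0.03' > rows.txt && python3 -m pendant rows.txt | sed -n '2,6p'; echo '0,0,-0.002,0,0.03;0,0,-0.004,0,0.03;0,0,-0.004,0,0.03' > rows.txt && python3 -m pendant rows.txt | sed -n '2,6p'
```

```text
tool_pos: [0.6161, 0.067, 0.1046]
orientation: [180.0, 0.0, -167.1]
force: [0.4, 0.5, -0.1]
opening: 0.0393
gripper_force: 30.0
tool_pos: [0.6161, 0.067, 0.1067]
orientation: [180.0, 0.0, -167.1]
force: [-0.5, -0.1, -1.0]
opening: 0.0392
gripper_force: 30.0
```

To row units: -0.095 m / 0.5 = -0.19, -0.085 m / 0.5 = -0.17.

```bash
echo '0,0,-0.02,0,0.03;0,0,-0.05,0,0.03;0,0,-0.09,0,0.03;0,0,-0.13,0,0.03;0,0,-0.17,0,0.03;0,0,-0.19,0,0.03;0,0,-0.19,0,0.03;0,0,-0.19,0,0.03' > rows.txt && python3 -m pendant rows.txt; echo '0,0,0,0,0.03;0,0,0,0,0.03;0,0,0,0,0.03;0,0,0,0,0.03' > rows.txt && python3 -m pendant rows.txt; python3 - <<'E'
from h import *
s,o=snap("wrist"); f1=s["frame"]; s2,_=snap("scene"); f2=cv2.resize(s2["frame"][130:310,260:500],(560,420)); 
T=s["T_tool_cam"]; Pt=cloud(s)@T[:3,:3].T+T[:3,3]
k=(s["z_map"]>0)&(np.hypot(Pt[...,0],Pt[...,1])<.022)&(Pt[...,2]<-.02)&(Pt[...,2]>-.05)
print(len(Pt[k]),np.median(Pt[k],0))
cv2.imwrite("pics/fin.png",np.hstack([cv2.resize(f1[:, 200:440],(210,420)),f2])[...,::-1])
E
```

```text
clock: 15.22
tool_pos: [0.6156, 0.067, 0.2009]
orientation: [180.0, -0.1, -167.1]
force: [0.2, 0.2, -0.6]
opening: 0.0388
gripper_force: 30.0
clock: 15.72
tool_pos: [0.616, 0.067, 0.2014]
orientation: [-180.0, -0.0, -167.1]
force: [0.4, -0.3, -1.0]
opening: 0.0391
gripper_force: 30.0
4009 [ 0.01032866 -0.00056444 -0.0367644 ]
```

View pics/fin.png

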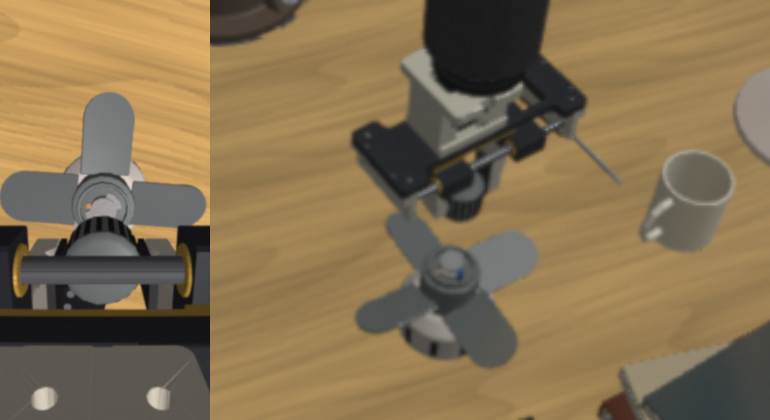

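The cap is in the gripper at (460,195), with the bare spindle on the hub at (450,265) below it. It is upright and 100 mm up, so I'm handing in.

```bash
python3 -c "
from plant import job;print(job.close_job())"
```

```text
the job is handed in; nothing more can be done
None
```

The cap came off clockwise after a hard stop the other way at about 20°, and I handed the job in at about 16 s with it held upright and still, 10 cm above the hub.

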